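# Close the tracker and start its test

## Task

Close up the little round tracker and start its test: push its raised steel cover straight down until it is fully home, then press the standing end of the rocker on the switch box all the way down so that the power is on, then press the round key on the tester fully down and let it come back up. Keep to that order, do not press the square key or the bar-shaped key, pick nothing up and leave the loose parts on the bench where they lie.

Things in the scene. Friction and masses are not known exactly. Their poses are not given: they have to be found in the camera images.
- nest: White round holder, 80 mm across and 20 mm high, fixed to the bench; it carries the tracker, a black ring 48 mm across whose rim is 30 mm above the bench. Origin: centre of its underside, on the bench.
- cover_top (a point): Centre of the top of the tracker's slightly domed steel cover, a disc 38 mm across in the middle of the black ring. It stands 37 to 39 mm above the bench at the start and 33 mm when fully home, still 3 mm above the ring's rim. Needs about 4 N of downward push, moves straight down and stays where it is left.
- cover (a joint): How far the steel cover has been pushed down, m: 0 to 0.0015 at the start, 0.006 fully home.
- switch_box: Grey box 100 x 64 mm, 34 mm high, fixed to the bench in any heading, with a white V-shaped rocker on top, 62 mm long, 34 mm wide, between cheeks 42 mm above the bench. Origin: centre of its underside. Its x axis points along the rocker to the end that stands up at the start (off). The pivot is the line along y 44 mm above the bench, over the centre; each wing is a flat 31 mm long.
- rocker_raised (a point): Point on top of the rocker's wing that stands up at the start (the wing on the box's +x side), 22 mm from the pivot; about 53 mm above the bench when off, 44 mm when fully on, when that wing lies level. Pushing down here takes about 3 N (more nearer the pivot), and the rocker stays where it is left.
- rocker (a joint): Rocker angle, rad: 0 off, 0.4 fully on (standing wing pressed down level).
- tester: Aluminium box 120 x 240 mm and 45 mm high with a display along its far edge, fixed to the bench. Origin: centre of its underside; its y axis runs along the row of three black keys, whose centres are 70 mm apart. Which key is where in the row varies.
- key_round_top (a point): Centre of the top of the round key (to be pressed), 34 mm in diameter; its top is 57 mm above the bench when up and 51 mm when fully down. Sprung: it starts to yield at 1.5 N, takes 5 N to go fully down, and comes back by itself.
- key_round (a joint): How far the round key is pressed, m: 0 up, 0.006 fully down.
- key_square_top (a point): Centre of the top of the square key, 22 x 22 mm, same height and spring; not to be pressed.
- key_square (a joint): How far the square key is pressed, m: 0 up, 0.006 down.
- key_bar_top (a point): Centre of the top of the bar-shaped key, 40 x 14 mm (long side across the row), same height and spring; not to be pressed.
- key_bar (a joint): How far the bar-shaped key is pressed, m: 0 up, 0.006 down.
- spare_ring: Loose grey plastic ring, 42 mm across, 8 mm high, lying flat. Origin: centre of its underside. To be left alone.
- coin_cell: Loose steel coin cell, 32 mm across, 5 mm thick, lying flat. Origin: centre of its underside. To be left alone.
- flux_jar: Loose small jar with a black lid, 48 mm across, 50 mm high. Origin: centre of its underside. To be left alone.
- driver: Loose screwdriver with a black handle, 130 mm long, lying on the bench along its x axis. To be left alone.
Things that resemble listed ones, but are neither listed nor needed, are in the scene too. What is shaped like the switch_box but brown or green is not meant.

How it is judged:
On the way, in this order (a step that is already met when the one before it is completed fails the run):
1. the steel cover is pushed home (value of joint cover above 0.0048 m), for 0.1 s.
2. the rocker is pressed over to on (value of joint rocker above 0.33 rad), for 0.1 s.
3. the round key is pressed down (value of joint key_round above 0.0045 m), for 0.05 s.
4. the round key is up again (value of joint key_round below 0.0015 m), for 0.1 s.
At the end, for the whole second after the job is handed in: The cover is pushed down by at least 4.8 of its 6 mm, the rocker is at least 0.33 of 0.4 rad over to on, all three keys are up again (within 1.5 mm), and every loose part is within 20 mm of where it started (value of joint cover above 0.0048 m and value of joint rocker above 0.33 rad and value of joint each of key_round, key_square, key_bar below 0.0015 m and distance of each of spare_ring, coin_cell, flux_jar, driver from where it was at the start of the episode below 0.02 m); the robot touches nothing.
It fails at once if the rocker is switched on before the cover is home (value of joint rocker above 0.2 rad and value of joint cover below 0.0048 m).
It fails at once if the round key is pressed before the power is on (value of joint key_round above 0.003 m and value of joint rocker below 0.33 rad).
It fails at once if the square or the bar-shaped key is pressed (value of joint any of key_square, key_bar above 0.003 m).
It fails at once if a loose part is picked up or pushed away by more than 20 mm (distance of any of spare_ring, coin_cell, flux_jar, driver from where it was at the start of the episode above 0.02 m).
It also fails if it takes over 42 s, if anything falls off the work surface, if the arm or the gripper's body presses on something with over 40 N, if the wrist force passes 120 N, or if a joint passes its speed limit or range.

## Robot

A 7-joint arm with a two-finger parallel gripper is mounted at the origin on the work surface. World frame = base frame: x ahead of the robot, y to its left, z up, the work surface at z = 0. Lengths are in m, angles in rad, forces in N, time in s.
With the tool pointing down it reaches from about 0.4 to 0.75 m from the base axis. Payload 19.5 kg.
Tool frame: the origin (TCP) lies between the finger pads; the fingertips stand 19 mm ahead of it and the grasp point (between the pads) is the TCP; z points along the fingers, y is the line along which they close (so a half turn about z gives the same grasp; the last joint's range is limited). The gripper opens to 85 mm and grips with 20 to 120 N. Pads are 22 mm wide; open, the fingers measure 114 mm over their backs; the gripper's body (76 mm by 85 mm) begins 54 mm behind the grasp point. The pads swing forward as they close: fully open they stand 13 mm farther back than shut.
Start: joints at [-1.23, 0.707, -0.028, 1.485, 0.022, 0.951, -0.075], TCP at [0.215, 0.533, 0.25] pointing down, gripper open.
Joint ranges: [-2.71, 2.71], [-0.32, 2.16], [-1.57, 1.52], [0, 2.45], [-1.46, 4.6], [0, 2.02], [-2.83, 2.83]. Speed limits (rad/s): [1.89, 1.89, 2.57, 2.57, 3.01, 3.01, 3.01].

## Interface

Orientations are given as a unit quaternion [w, x, y, z].
In Python, from workcell import robot, eyes gives the robot as it stands.
- The arm moves only by the tool send_rows, never from a script. Its arguments are lists of equal length, an entry for each row: "grip": the opening, from 0 (shut) to 1 (fully open); "linear": the shift along the tool's x, y, z in mm, a list of three; "twist": the turn about the tool's z in degrees. In form: {"grip": [grip, ...], "linear": [[tx, ty, tz], ...], "twist": [twist, ...]}. A call has 1 to 12 rows; each row is the pose to reach, as a shift and turn from the pose commanded when the call began, along the tool's axes at that moment; what a row does not reach only later rows make up. A row lasts 1/8 s, in which the tool goes at most 62.5 mm and 10.7 degrees, less where a joint would pass 70% of its speed; a pose out of reach is approached as far as the arm can. A call with a gripper value outside its range is refused whole. The fingers move at their own pace and stop on an object; "newtons" is the grip in N (left out, the last holds). Time passes only in rows, so rows that repeat a pose let the fingers close. It gives the time, the measured TCP pose, the force, the opening and the grip force at its end, in the units of the state.
- robot.sense(): the state, without advancing time (a new reading comes with each control period).
- eyes.grab_frame(name): name is "scene" or "side" or "wrist"; returns a dict with "pixels" (400x640x3 uint8, blue, green, red), "z_map" (400x640 float32, m along the optical axis (not along the pixel's ray), 0 where there is no reading), "intrinsics" (3x3 intrinsics, pixels), "dist" ([k1, k2, p1, p2, k3] as OpenCV has them; the pictures are not rectified), "world_from_camera" (4x4, takes a point from camera to world coordinates). Camera axes: x right, y down, z forward; pixel columns grow to the right and rows downward; lengths in m; the calibration is good to about 2 mm. A picture is of the moment at which its call begins.
- robot.hand_in(): hands the job in; it is judged then, once.
The state is a dict: "time_s": time; "joints": joint angles; "qvel": joint speeds; "joint_torque": joint torques, N m; "ee_pos": TCP position; "tool_rot": TCP orientation; "wrist_force": force on the tool from outside, world axes, zero at the start; "ft_torque": the same for the moment, N m; "grip_width": opening from 0.0 (shut) to 1.0 (fully open); "grip_force": force on a finger pad.
Only numpy, scipy, OpenCV 4.12 (cv2) and the standard library are available. Lean on these libraries where they do the work, as an engineer would, in place of code of your own. Each camera call takes 0.05 s, during which the arm holds its last target. There are 200 camera calls.

## Working session

There is one attempt and no reset: what is moved stays moved. The work goes in short steps, Python scripts to look and compute and a tool call to move; the robot and the scene stay as the last step left them, time stands still between calls to the robot, and variables do not carry over. Pictures are saved under pics/ and viewed, at most 10 in all, crops included, and the job is handed in when it is done.

Besides the shell and the picture viewer there is one more tool, called in YAML: its name, and indented under it one key for each argument. send_rows: Moves the arm, as the interface text tells. Its arguments: {"type":"object","properties":{"grip":{"type":"array","items":{"type":"number"}},"linear":{"type":"array","items":{"type":"array","items":{"type":"number"}}},"twist":{"type":"array","items":{"type":"number"}},"newtons":{"type":"number"}},"required":["grip","linear","twist"]}

```bash
mkdir -p pics
cat > h.py <<'E'
import numpy as np, cv2
from workcell import robot, eyes
def grab(n):
    f=eyes.grab_frame(n); np.savez(''+n+'.npz',**{k:np.array(v) for k,v in f.items()}); return f
def load(n): return np.load(''+n+'.npz')
def cast(f,uv,z):
    uv=np.array(uv,float).reshape(-1,1,2)
    p=cv2.undistortPoints(uv,np.array(f['intrinsics'],float),np.array(f['dist'],float)).reshape(-1,2)
    T=np.array(f['world_from_camera']); d=np.c_[p,np.ones(len(p))]@T[:3,:3].T; o=T[:3,3]
    return o+d*((z-o[2])/d[:,2])[:,None]
def pt(f,uv):
    p=cv2.undistortPoints(np.array(uv,float).reshape(-1,1,2),np.array(f['intrinsics'],float),np.array(f['dist'],float)).reshape(-1,2)
    T=np.array(f['world_from_camera']); z=np.array([f['z_map'][int(v),int(u)] for u,v in np.reshape(uv,(-1,2))])
    return (np.c_[p,np.ones(len(p))]*z[:,None])@T[:3,:3].T+T[:3,3]
E
python3 - <<'E'
from h import *
for n in ['scene','side']:
    f=grab(n); cv2.imwrite(f'pics/{n}0.png',f['pixels']); print(n,np.round(f['world_from_camera'],3).tolist())
s=robot.sense(); print(s)
E
```

```text
scene [[0.18, 0.575, -0.798, 1.12], [0.983, -0.12, 0.136, -0.104], [-0.018, -0.809, -0.587, 0.547], [0.0, 0.0, 0.0, 1.0]]
side [[0.912, -0.29, 0.29, 0.136], [-0.41, -0.645, 0.645, -0.65], [-0.0, -0.707, -0.707, 0.8], [0.0, 0.0, 0.0, 1.0]]
{'time_s': 0.1, 'joints': array([-1.22968721,  0.70699893, -0.02759697,  1.48492217,  0.02199634,
        0.95090935, -0.07550804]), 'qvel': array([ 0.00047354, -0.00159908,  0.00034124, -0.00201311,  0.00116426,
       -0.00038086,  0.00097361]), 'joint_torque': array([ 3.38181984e-03, -8.84272599e+01,  1.23644527e+00, -2.36448526e+01,
        1.69913977e-02,  5.06053650e-03,  3.50252776e-05]), 'ee_pos': array([0.2147083 , 0.5331873 , 0.24990549]), 'tool_rot': array([-7.04880763e-05,  1.90251062e-01,  9.81735359e-01, -4.62359289e-04]), 'wrist_force': array([-0.11367581, -0.16765533, -0.61223279]), 'ft_torque': array([-0.01414177,  0.00317792,  0.03066876]), 'grip_force': 0.0, 'grip_width': 1.001563973088281}
```

View pics/scene0.png

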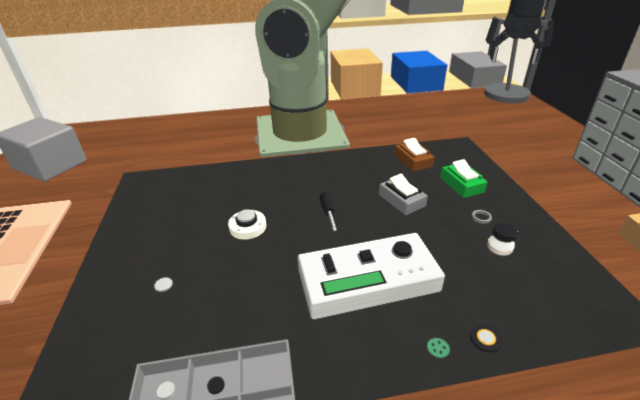

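View pics/side0.png

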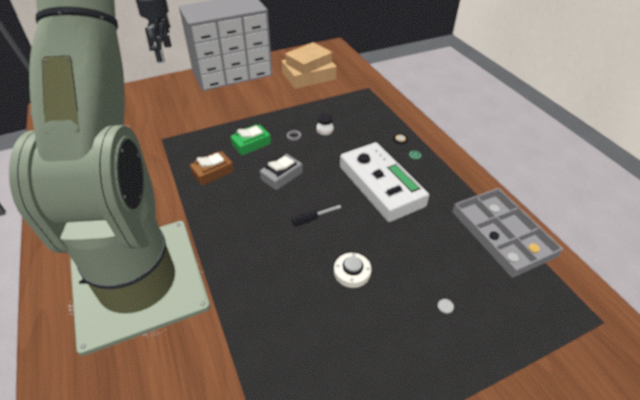

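Scene view: the nest with its steel cover is at (247,220). There are three rocker boxes: grey (403,193), brown (414,153) and green (464,177). The grey one is meant. On the tester the bar key is at (329,263), the square key at (366,256) and the round key at (402,249). I'll confirm these in an enlarged crop and measure.

Run:
```python
from h import *
f=load('scene'); g=load('side')
c=cv2.resize(f['pixels'][165:275,225:445],(800,400),interpolation=cv2.INTER_CUBIC)
d=cv2.resize(g['pixels'][140:290,250:430],(0,0),fx=1.3,fy=1.3,interpolation=cv2.INTER_CUBIC)
cv2.imwrite('pics/crop1.png',c)
np.set_printoptions(precision=4,suppress=True)
print('scene depth',pt(f,[(246,216),(402,247),(366,255),(329,262),(403,193),(397,181),(408,188)]))
print('scene cast',cast(f,[(246,214)],.038),cast(f,[(402,248),(366,255),(329,262)],.057))
print('side depth',pt(g,[(353,263),(364,158),(378,174),(394,190),(282,163)]))
print('side cast',cast(g,[(353,263)],.038),cast(g,[(364,158),(378,174),(394,190)],.057))
```

```text
scene depth [[ 0.4515 -0.1661  0.0383]
 [ 0.6281  0.1166  0.0577]
 [ 0.6338  0.0471  0.0563]
 [ 0.6391 -0.0215  0.0575]
 [ 0.4441  0.1846  0.0426]
 [ 0.4054  0.1828  0.0503]
 [ 0.4322  0.2003  0.0461]]
scene cast [[ 0.4442 -0.1661  0.038 ]] [[ 0.6299  0.116   0.057 ]
 [ 0.6345  0.0469  0.057 ]
 [ 0.6386 -0.0214  0.057 ]]
side depth [[ 0.4402 -0.1737  0.0392]
 [ 0.6217  0.1099  0.0546]
 [ 0.6231  0.0383  0.0554]
 [ 0.6295 -0.0293  0.0554]
 [ 0.4191  0.1943  0.0424]]
side cast [[ 0.4407 -0.1729  0.038 ]] [[ 0.6202  0.1075  0.057 ]
 [ 0.6221  0.0368  0.057 ]
 [ 0.6284 -0.0306  0.057 ]]
```

View pics/crop1.png

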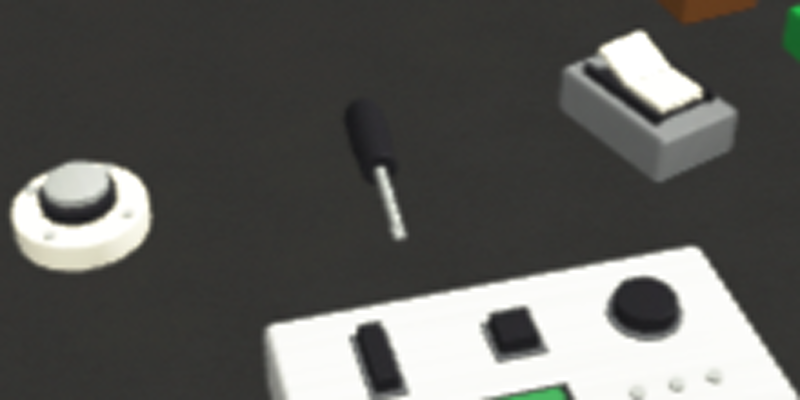

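The crop confirms it. The grey box's standing end is its far end, near scene (398,179), and the round key is the right one at (402,249). I'll move to above the switch for a close look.

send_rows:
  grip: [0,0,0,0,0,0,0,0,0,0]
  linear:
    - [-40,-30,0]
    - [-80,-60,0]
    - [-120,-90,0]
    - [-160,-120,0]
    - [-200,-150,0]
    - [-240,-180,0]
    - [-280,-210,0]
    - [-318,-242,0]
    - [-318,-242,0]
    - [-318,-242,0]
  twist: [0,0,0,0,0,0,0,0,0,0]

```text
time_s: 1.35
ee_pos: [0.4191, 0.1905, 0.2502]
tool_rot: [-0.0, 0.19, 0.982, 0.0]
wrist_force: [-0.4, 0.5, -0.2]
grip_width: -0.006
grip_force: 0.0
```

Run:
```python
from h import *
f=grab('wrist'); cv2.imwrite('pics/w1.png',f['pixels']); print(np.round(f['world_from_camera'],3)); s=robot.sense(); print(s['ee_pos'],s['tool_rot'],s['joints'],s['wrist_force'])
```

```text
[[ 0.374  0.887  0.27   0.35 ]
 [ 0.928 -0.358 -0.108  0.217]
 [ 0.     0.291 -0.957  0.372]
 [ 0.     0.     0.     1.   ]]
[0.41891732 0.19091745 0.25021471] [-2.15340052e-04  1.89675248e-01  9.81846858e-01  4.90126478e-05] [-0.43700032  0.54255433 -0.09947949  1.88112345  0.07714378  0.72184281
  0.60889799] [-0.3363362   1.07873479  0.73522468]
```

View pics/w1.png

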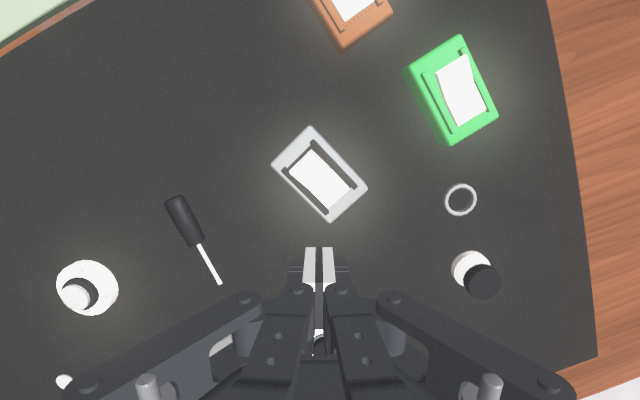

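Wrist view: the grey box is centred at (319,175), with its rocker at (321,181). The nest is at (88,287), seen obliquely.

Run:
```python
from h import *
np.set_printoptions(precision=4,suppress=True)
f=load('wrist'); 
vv,uu=np.mgrid[110:235,255:385]; uv=np.c_[uu.ravel(),vv.ravel()]
P=pt(f,uv); m=P[:,2]>.028
print('top box',cv2.minAreaRect(P[m][:,:2].astype(np.float32)*1000), m.sum())
px=f['pixels'][uv[:,1],uv[:,0]].astype(int)
w=m&(px.min(1)>235); print('rocker',w.sum(),cv2.minAreaRect(P[w][:,:2].astype(np.float32)*1000))
Q=P[w]; c=Q.mean(0); u,s,vt=np.linalg.svd(Q[:,:2]-c[:2],full_matrices=False); a=vt[0]; t=(Q[:,:2]-c[:2])@a
print(c,a)
for lo in np.arange(-.035,.035,.006):
    k=(t>=lo)&(t<lo+.006)
    if k.any(): print(round(lo+.003,3),k.sum(),Q[k].mean(0))
```

```text
top box ((411.871826171875, 199.25225830078125), (100.05645751953125, 79.70452117919922), 22.221593856811523) 4876
rocker 1678 ((401.8926696777344, 192.38284301757812), (102.25341033935547, 50.81913757324219), 0.6347301602363586)
[0.4147 0.1926 0.047 ] [0.9489 0.3155]
-0.032 19 [0.3847 0.1892 0.0532]
-0.026 178 [0.3904 0.1833 0.0534]
-0.02 175 [0.3962 0.185  0.0509]
-0.014 169 [0.4018 0.1871 0.0486]
-0.008 163 [0.4073 0.1895 0.046 ]
-0.002 156 [0.4129 0.1916 0.0434]
0.004 166 [0.4184 0.194  0.0426]
0.01 162 [0.424  0.1961 0.0427]
0.016 159 [0.4296 0.1986 0.0426]
0.022 157 [0.4351 0.2007 0.0427]
0.028 143 [0.4409 0.2019 0.0426]
0.034 24 [0.4478 0.1987 0.0346]
```

send_rows:
  grip: [0,0,0,0,0,0,0,0,0,0]
  linear:
    - [-27,-41,0]
    - [-54,-82,0]
    - [-81,-123,0]
    - [-108,-164,0]
    - [-135,-205,15]
    - [-162,-246,35]
    - [-189,-287,60]
    - [-216,-325,90]
    - [-216,-325,90]
    - [-216,-325,90]
  twist: [0,0,0,0,0,0,0,0,0,0]

```text
time_s: 2.65
ee_pos: [0.4986, -0.1906, 0.1604]
tool_rot: [-0.0, 0.189, 0.982, 0.0]
wrist_force: [-0.2, 0.5, 0.4]
grip_width: -0.001
grip_force: 0.0
```

Run:
```python
from h import *
np.set_printoptions(precision=4,suppress=True)
f=grab('wrist'); im=f['pixels']; cv2.imwrite('pics/w2.png',im); s=robot.sense(); print(s['ee_pos'],s['tool_rot'],s['wrist_force'])
vv,uu=np.mgrid[0:240,0:640]; uv=np.c_[uu.ravel(),vv.ravel()]
P=pt(f,uv); d=np.hypot(P[:,0]-.4425,P[:,1]+.169)
k=(d<.04)&(P[:,2]>.034)&(P[:,2]<.042); print(k.sum(),P[k].mean(0),cv2.minEnclosingCircle(P[k][:,:2].astype(np.float32)),uv[k].mean(0))
k=(d<.06)&(P[:,2]>.016)&(P[:,2]<.023); print(k.sum(),cv2.minEnclosingCircle(P[k][:,:2].astype(np.float32)))
```

```text
[ 0.4988 -0.1904  0.1608] [0.0002 0.1892 0.9819 0.0002] [ 0.303  -0.5874  0.1206]
1774 [ 0.4425 -0.1705  0.0366] ((0.4428524374961853, -0.1705908626317978), 0.018909260630607605) [316.5536 131.3816]
4300 ((0.44284000992774963, -0.17055347561836243), 0.040131211280822754)
```

View pics/w2.png

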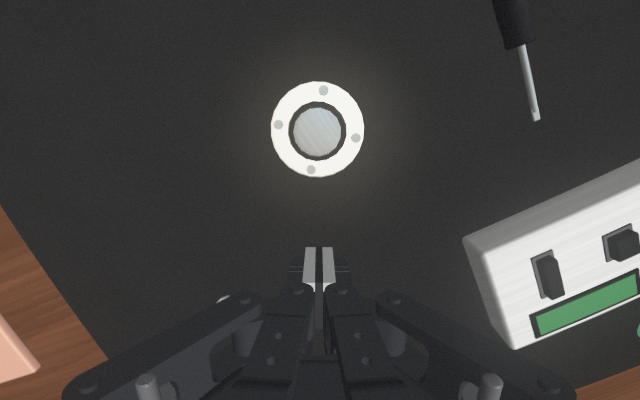

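The nest is centred at (317,131), so the cover is at (0.443,-0.1705).

send_rows:
  grip: [0,0,0,0,0,0,0,0]
  linear:
    - [30,-1,20]
    - [59,-2,50]
    - [59,-2,85]
    - [59,-2,98]
    - [59,-2,102]
    - [59,-2,105]
    - [59,-2,107]
    - [59,-2,107]
  twist: [0,0,0,0,0,0,0,0]

```text
time_s: 3.7
ee_pos: [0.4432, -0.1719, 0.0537]
tool_rot: [0.001, 0.19, 0.982, 0.0]
wrist_force: [0.9, 2.7, 3.3]
grip_width: 0.001
grip_force: 1.5
```

send_rows:
  grip: [0,0,0,0]
  linear:
    - [0,0,1]
    - [0,0,2]
    - [0,0,2.5]
    - [0,0,2.5]
  twist: [0,0,0,0]

```text
time_s: 4.2
ee_pos: [0.4432, -0.1719, 0.0514]
tool_rot: [0.001, 0.19, 0.982, -0.0]
wrist_force: [1.2, 2.8, 19.8]
grip_width: 0.001
grip_force: 10.1
```

The force rose to 20 N at tip height 32.4 mm, so the cover is at its stop. I'll lift off, go back and check.

send_rows:
  grip: [0,0,0,0,0,0]
  linear:
    - [0,0,-20]
    - [0,0,-60]
    - [-30,0,-109]
    - [-59,2,-109]
    - [-59,2,-109]
    - [-59,2,-109]
  twist: [0,0,0,0,0,0]

```text
time_s: 4.95
ee_pos: [0.4975, -0.192, 0.1594]
tool_rot: [-0.001, 0.19, 0.982, -0.0]
wrist_force: [0.4, 0.0, 0.3]
grip_width: -0.0
grip_force: 0.0
```

Run:
```python
from h import *
np.set_printoptions(precision=4,suppress=True)
f=grab('wrist'); s=robot.sense(); print(s['ee_pos'],s['tool_rot'],s['wrist_force'])
vv,uu=np.mgrid[0:240,0:640]; uv=np.c_[uu.ravel(),vv.ravel()]
P=pt(f,uv); d=np.hypot(P[:,0]-.4428,P[:,1]+.1705)
for r0,r1 in ((0,.014),(.027,.038)):
    k=(d>=r0)&(d<r1); print(k.sum(),np.median(P[k][:,2]))
g=load('scene')
```

```text
[ 0.4975 -0.192   0.1595] [-0.0007  0.1903  0.9817 -0.0001] [0.6258 0.2769 0.0216]
982 0.03128345493250828
3223 0.01872976658001313
```

The cover is home: 32.6 mm after correcting the depth bias on the nest top. Next is the rocker.

send_rows:
  grip: [0,0,0,0,0,0,0,0,0,0,0,0]
  linear:
    - [34,44,-20]
    - [68,88,-20]
    - [102,132,-20]
    - [136,176,-20]
    - [170,220,-20]
    - [204,264,0]
    - [237,310,20]
    - [237,310,50]
    - [237,310,75]
    - [237,310,83]
    - [237,310,88]
    - [237,310,88]
  twist: [0,0,0,0,0,0,0,0,0,0,0,0]

```text
time_s: 6.5
ee_pos: [0.3944, 0.1839, 0.0722]
tool_rot: [0.0, 0.19, 0.982, 0.0]
wrist_force: [-0.1, -0.5, -0.7]
grip_width: -0.002
grip_force: 0.0
```

send_rows:
  grip: [0,0,0,0,0,0,0]
  linear:
    - [0,0,2]
    - [0,0,4]
    - [0,0,6]
    - [0,0,8]
    - [0,0,9]
    - [0,0,9.5]
    - [0,0,9.5]
  twist: [0,0,0,0,0,0,0]

```text
time_s: 7.38
ee_pos: [0.3942, 0.184, 0.0628]
tool_rot: [0.0, 0.19, 0.982, 0.0]
wrist_force: [-4.1, -1.1, 23.1]
grip_width: -0.004
grip_force: 11.6
```

send_rows:
  grip: [0,0,0,0,0,0]
  linear:
    - [0,0,-20]
    - [0,0,-70]
    - [-30,0,-110]
    - [-80,0,-120]
    - [-80,0,-120]
    - [-80,0,-120]
  twist: [0,0,0,0,0,0]

```text
time_s: 8.12
ee_pos: [0.4681, 0.1543, 0.182]
tool_rot: [-0.0, 0.19, 0.982, 0.0]
wrist_force: [-0.1, 0.1, 0.5]
grip_width: 0.0
grip_force: 0.0
```

Run:
```python
from h import *
np.set_printoptions(precision=4,suppress=True)
f=grab('wrist'); s=robot.sense(); print(s['ee_pos'],s['wrist_force'])
P=pt(f,np.c_[tuple(a.ravel() for a in np.mgrid[0:640,0:240])]); a=np.array([-.93,-.37]); b=np.array([.37,-.93]); r=P[:,:2]-[.4135,.192]; t=r@a
for lo in np.arange(-.03,.03,.006):
    k=(abs(r@b)<.008)&(t>=lo)&(t<lo+.006); print(round(lo+.003,3),np.median(P[k][:,2]))
```

```text
[0.4679 0.1545 0.182 ] [-0.5864  0.9874  0.6316]
-0.027 0.05346604511375608
-0.021 0.05086370308583693
-0.015 0.04826205263114858
-0.009 0.045949948309023325
-0.003 0.04325289919886782
0.003 0.042689200735220534
0.009 0.042660060889350815
0.015 0.3043097905817462
0.021 0.0426472251262231
0.027 0.04252467212243399
```

send_rows:
  grip: [0,0,0,0,0,0,0]
  linear:
    - [-50,5,0]
    - [-100,9,0]
    - [-150,14,0]
    - [-200,18,0]
    - [-221,20,0]
    - [-221,20,0]
    - [-221,20,0]
  twist: [0,0,0,0,0,0,0]

```text
time_s: 9.05
ee_pos: [0.6801, 0.0911, 0.182]
tool_rot: [-0.001, 0.19, 0.982, 0.0]
wrist_force: [-0.1, 0.9, 0.3]
grip_width: 0.001
grip_force: 0.0
```

Run:
```python
from h import *
np.set_printoptions(precision=4,suppress=True)
f=grab('wrist'); im=f['pixels']; cv2.imwrite('pics/w3.png',im); s=robot.sense(); print(s['ee_pos'],s['tool_rot'],s['wrist_force'])
uv=np.c_[tuple(a.ravel() for a in np.mgrid[0:640,0:240])]
P=pt(f,uv); k=(np.hypot(P[:,0]-.625,P[:,1]-.112)<.03)&(P[:,2]>.0515)&(P[:,2]<.065)
print(k.sum(),P[k].mean(0),cv2.minEnclosingCircle(P[k][:,:2].astype(np.float32)),uv[k].mean(0))
```

```text
[0.6802 0.0911 0.1823] [-0.0003  0.1897  0.9818 -0.    ] [-1.2704  0.0051  0.5669]
1382 [0.6244 0.116  0.0556] ((0.6247628927230835, 0.11607694625854492), 0.01693941466510296) [322.3951 129.6266]
```

View pics/w3.png

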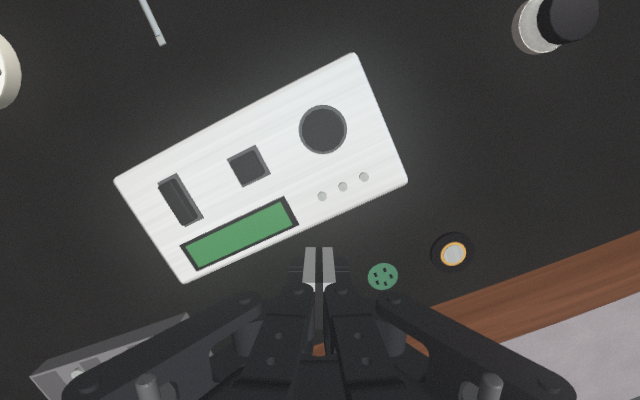

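The rocker's pressed wing now lies level, so the power is on. The round key is at (322,130), which gives (0.6245,0.116). I'll press it.

send_rows:
  grip: [0,0,0,0,0,0,0,0]
  linear:
    - [30,1,30]
    - [61,2,60]
    - [61,2,95]
    - [61,2,105]
    - [61,2,109]
    - [61,2,112]
    - [61,2,113]
    - [61,2,113]
  twist: [0,0,0,0,0,0,0,0]

```text
time_s: 10.1
ee_pos: [0.6254, 0.1148, 0.0701]
tool_rot: [0.0, 0.19, 0.982, 0.0]
wrist_force: [-3.3, 0.8, 6.1]
grip_width: 0.003
grip_force: 3.2
```

send_rows:
  grip: [0,0,0,0,0,0,0,0,0]
  linear:
    - [0,0,1]
    - [0,0,1]
    - [0,0,-5]
    - [0,0,-20]
    - [0,0,-60]
    - [-30,0,-100]
    - [-60,0,-112]
    - [-60,0,-112]
    - [-60,0,-112]
  twist: [0,0,0,0,0,0,0,0,0]

```text
time_s: 11.22
ee_pos: [0.6803, 0.0926, 0.1814]
tool_rot: [-0.0, 0.19, 0.982, -0.0]
wrist_force: [-0.3, 0.4, 0.0]
grip_width: 0.003
grip_force: 0.0
```

Run:
```python
from h import *
f=grab('wrist'); s=robot.sense(); print(s['time_s'],s['ee_pos'],s['wrist_force'])
uv=np.c_[tuple(a.ravel() for a in np.mgrid[0:640,0:240])]
P=pt(f,uv); k=np.hypot(P[:,0]-.6246,P[:,1]-.116)<.012; print(k.sum(),np.median(P[k][:,2]))
a=load('scene')['pixels']; b=grab('scene')['pixels']
d=(cv2.absdiff(a,b).max(2)>40).astype(np.uint8); d[:140]=0
n,l,st,c=cv2.connectedComponentsWithStats(d); print([x.tolist() for x in st[1:] if x[4]>8])
```

```text
11.275 [0.68018471 0.09279647 0.1813026 ] [ 0.24443181 -0.07619757  0.09328125]
736 0.05573644220167598
[[388, 140, 48, 31, 815], [371, 166, 4, 3, 9], [441, 166, 17, 22, 239], [380, 170, 7, 8, 28], [380, 173, 48, 53, 980], [237, 209, 18, 8, 39], [238, 216, 17, 7, 47]]
```

```bash
python3 -c "
from workcell import robot
print(robot.hand_in())"
```

```text
the job is handed in; nothing more can be done
None
```

I handed the job in after about 11 s: cover pushed home, grey box's rocker switched on, and round key pressed and back up. I checked each in the wrist camera's depth readings, the arm never came near the loose parts, and the hand-in gave no verdict.

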